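Set the peg carousel to its marker with the slack taken up

ROBOT

A 6-joint arm with a two-finger parallel gripper is mounted at the origin on the work surface. World frame = base frame: x ahead of the robot, y to its left, z up, the work surface at z = 0. Lengths are in m, angles in rad, forces in N, time in s.
With the tool pointing down it reaches from about 0.4 to 0.825 m from the base axis. Payload 7 kg.
Tool frame: the origin (TCP) lies at the very end of the fingers, on their centre line; the grasp point (between the pads) lies bot.pinch_z behind it (bot.pinch_z is the distance from the TCP to the grasp point, in m); z points along the fingers, y is the direction in which the jaws open and shut (so a half turn about z gives the same grasp; the last joint's range is limited). The gripper opens to 88 mm and grips with 3 to 60 N. Pads are 19 mm wide; open, the fingers measure 130 mm over their backs; the gripper's body (78 mm by 193 mm) begins 47 mm behind the grasp point.
Start: joints at [1.481, 0.359, 0.012, 0, -1.224, -0.288], TCP at [0.249, 0.627, 0.227] pointing down, gripper open.
Joint ranges: [-3.07, 3.07], [-1.43, 2.12], [-1.02, 1.25], [-3.03, 1.67], [-3.05, -0], [-3.03, 3.03]. Speed limits (rad/s): [2.39, 2.39, 3.01, 3.14, 3.14, 3.14].

INTERFACE

Orientations are given as [roll, pitch, yaw] about the fixed x, y, z axes, in that order (R = Rz(yaw) Ry(pitch) Rx(roll)).
In Python, from cell import bot gives the robot as it stands.
- The arm moves only by the shell command python3 -m handwheel 'ROWS' [OPENING] [FORCE]. ROWS is JSON, a list that holds one entry, the list of rows, each a list of 6 numbers: the shift along the world's x, y, z in m, then the turn, a rotation vector about the world's x, y, z in rad. In form: [[[x, y, z, ax, ay, az], ...]]. A call has exactly 8 rows; each row is the pose to reach, as a shift and turn from the pose commanded when the call began; what a row does not reach only later rows make up. A row lasts 1/8 s, in which the tool goes at most 62.5 mm and 10.7 degrees, less where a joint would pass 70% of its speed; a pose out of reach is approached as far as the arm can. A call with a gripper value outside its range is refused whole. OPENING is the opening, from -1 (shut) to 1 (fully open), set as the call begins (- or left out, the last holds). The fingers move at their own pace and stop on an object; FORCE is the grip in N (left out, the last holds). Time passes only in rows, so rows that repeat a pose let the fingers close, or fill a call up. It gives the time, the measured TCP pose, the force and the opening at its end, in the units of the state.
- bot.get_obs(): the state, without advancing time (a new reading comes with each control period).
- bot.grab_frame(name): name is "side" or "top" or "wrist"; returns (picture, depth): 480x640x3 uint8, blue, green, red; 480x640 float32, m along the optical axis (not along the pixel's ray), 0 where there is no reading.
- bot.camera_info(name): a dict with "fx", "fy", "cx", "cy" (pixels), "view" (4x4, takes a point from world to camera coordinates); the wrist camera has in their place "tool_from_camera" (4x4, takes a point from camera to tool coordinates, whose origin is the TCP and whose axes are the flange's). Camera axes: x right, y down, z forward; pixel columns grow to the right and rows downward; lengths in m; the calibration is good to about 2 mm. A picture is of the moment at which its call begins: read the wrist's pose just before it. camera_info takes no time and is no camera call.
- bot.finish_job(): hands the job in, once; it reports no verdict.
The state is a dict: "clock": time; "joints": joint angles; "joint_velocities": joint speeds; "joint_efforts": joint torques, N m; "tool_pos": TCP position; "eef_rot": TCP orientation; "force": force on the tool from outside, world axes, zero at the start; "moment": the same for the moment, N m; "opening": finger opening in m.
Only numpy, scipy, OpenCV 4.12 (cv2) and the standard library are available. Lean on these libraries where they do the work, as an engineer would, in place of code of your own. Each camera call takes 0.05 s, during which the arm holds its last target.

TASK

The peg carousel has turned past the marker clipped to its base, and its crank has a lot of slack. By the upright knob of the crank, turn the carousel back (clockwise seen from above) until it bears gently on its rubber back stop, without crushing the stop, then bring it round anticlockwise until its pointer stands at the marker's tip, never driving it past the mark. Let go leaving the crank's slack taken up in that anticlockwise direction, and leave the other things where they are.

Things in the scene. Friction and masses are not known exactly. Their poses are not given: they have to be found in the camera images.
- pivot (a point): Point on the carousel's vertical turning axis, 48 mm above the table, fixed to the base. Frame: z up, x away from the robot (give or take 15 degrees).
- base: Base of the carousel: fixed dark grey round plastic turntable, 200 mm across, 22 mm high; origin under its centre. Inside is the deck's hidden rubber back stop, met clockwise when the pointer is 0.35 to 0.9 rad before the mark: past first touch the knob still yields by about 1 mm per 3.5 N; over about 20 N in all crushes it.
- deck: Turning part of the carousel: wooden disc 170 mm across, top 44 mm above the table, with seven thin upright pegs 90 mm high, some with clothes pegs clipped on up to 125 mm high, and a middle column with a ball 130 mm high. Origin on the axis at table height; x points along the pointer. It stays where left; dragging it round takes about 4 N at the knob.
- index (a point): Tip of the bright steel pointer on the rim of the deck, 96 mm from the axis, 48 mm above the table. Frame turns with the deck: x radially out along the pointer, y anticlockwise, z up.
- mark (a point): Tip of the bright steel point on the marker, a dark grey plastic clip 22 mm wide, 56 mm high, fixed on the far rim of the base. The tip is 99.5 mm from the axis, 48 mm up, and points at the axis. Frame: x radially out, y anticlockwise, z up. At the mark, the pointer's tip faces this tip on one radial line. The pointer always starts 0.15 to 0.9 rad past it (anticlockwise).
- knob (a point): Middle of the crank's knob: an upright round wooden post, 18 mm in diameter, from 24 to 107 mm above the table, 125 mm from the axis, on the robot's side, outside the deck. This point is 85 mm above the table; x of its frame points to the axis. It may be pinched or pushed.
- drive: Crank carrying the knob: flat steel arm 20 mm wide under the deck; origin on the axis at table height, x away from the knob. It has 0.26 rad of free play on the deck (32 mm at the knob, about 0.4 N), then carries the deck. In mid play the knob is opposite the pointer; slack taken up anticlockwise, it is 0.13 rad anticlockwise of that. It starts within the play, not taken up anticlockwise.
- peg_a: Bystander: loose wooden clothes peg, 75 x 10 x 14 mm, lying beside the carousel; origin under its middle.
- peg_b: Bystander: a second such clothes peg on the other side of the carousel.
- brush: Bystander: yellow brush, 235 mm long, 34 mm high, lying bristles down; origin under the joint of handle and head.
- saucer: Bystander: white ceramic saucer, 140 mm across, 18 mm high; origin under its centre.
- soapbox: Bystander: clear acrylic soap box with its lid shut, 104 x 74 x 46 mm; origin under its centre.
- mug: Bystander: ceramic mug, 76 mm across, 85 mm high; origin under its centre.
- paddle: Bystander: wooden clothes paddle lying flat, 325 mm long, 14 mm thick; origin under its middle.
Mind the look-alikes: they are no part of the job. What is shaped like the base but turquoise is not meant.

How it is judged:
By the outcome, as a careful person would: the job done as asked, in the order asked, and still so for the second after the job is handed in, with the robot touching nothing.
It also fails if it takes over 61 s, if anything falls off the work surface, if the arm or the gripper's body presses on something with over 40 N, if the wrist force passes 120 N, or if a joint passes its speed limit or range.

## Working session

There is one attempt and no reset: what is moved stays moved. The work goes in short steps, Python scripts to look and compute and a shell command to move; the robot and the scene stay as the last step left them, time stands still between calls to the robot, and variables do not carry over. Pictures are saved under pics/ and viewed, and the job is handed in when it is done.

```bash
ls; mkdir -p pics
python3 - <<'E'
from cell import bot
import cv2
o=bot.get_obs(); print(o); print(bot.pinch_z)
for n in ("side","top"):
    p,d=bot.grab_frame(n); cv2.imwrite(f"pics/{n}0.png",p); import numpy as np; np.savez(f"{n}0.npz",p=p,d=d)
    print(n,bot.camera_info(n))
print(bot.camera_info("wrist"))
E
```

```text
pics
{'clock': 0.0, 'joints': array([ 1.48113317e+00,  3.59371690e-01,  1.10318295e-02, -3.57256195e-04,
       -1.22408346e+00, -2.88071088e-01]), 'joint_velocities': array([ 0.00051821, -0.0012173 , -0.00027197, -0.00056088, -0.00024395,
        0.00036325]), 'joint_efforts': array([ 3.70185335e-04, -5.82723391e+01,  2.93047625e+01,  6.99716985e+00,
        6.90389556e-03, -1.56794044e-04]), 'tool_pos': array([0.24880983, 0.62693165, 0.22561946]), 'eef_rot': array([ 3.13993729e+00, -1.40275838e-04, -3.77855797e-01]), 'force': array([-0.20396805, -0.07541341, -0.1063103 ]), 'moment': array([-0.02986947, -0.03010078,  0.0158275 ]), 'opening': 0.08767493020776021}
0.0188
side {'fx': 546.6863511981077, 'fy': 546.6863511981077, 'cx': 324.33471344653003, 'cy': 233.39936007123072, 'view': array([[ 0.98884568, -0.14873142,  0.00794885, -0.52923315],
       [-0.07579833, -0.54845283, -0.83273892,  0.12123767],
       [ 0.12821401,  0.82284777, -0.55360881,  0.99560088],
       [ 0.        ,  0.        ,  0.        ,  1.        ]])}
top {'fx': 516.5036440053033, 'fy': 516.5036440053033, 'cx'
[... 164 characters left out ...]
,  1.20399290e-02, -7.98739744e-02,
         5.54825551e-01],
       [ 7.99440906e-02,  5.45866051e-03, -9.96784403e-01,
         1.01143861e+00],
       [ 0.00000000e+00,  0.00000000e+00,  0.00000000e+00,
         1.00000000e+00]])}
{'fx': 397.39951701782616, 'fy': 397.39951701782616, 'cx': 320.83965042709775, 'cy': 242.78537905654062, 'tool_from_camera': array([[ 4.06655317e-04, -9.61141471e-01, -2.76055987e-01,
         7.38643281e-02],
       [ 9.99999442e-01,  6.59902918e-04, -8.24488445e-04,
        -1.18296461e-03],
       [ 9.74620188e-04, -2.76055498e-01,  9.61141203e-01,
        -1.59179866e-01],
       [ 0.00000000e+00,  0.00000000e+00,  0.00000000e+00,
         1.00000000e+00]])}
```

View pics/side0.png

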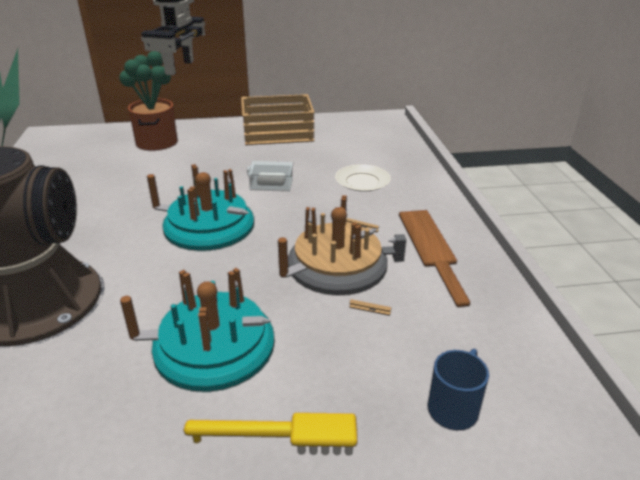

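View pics/top0.png

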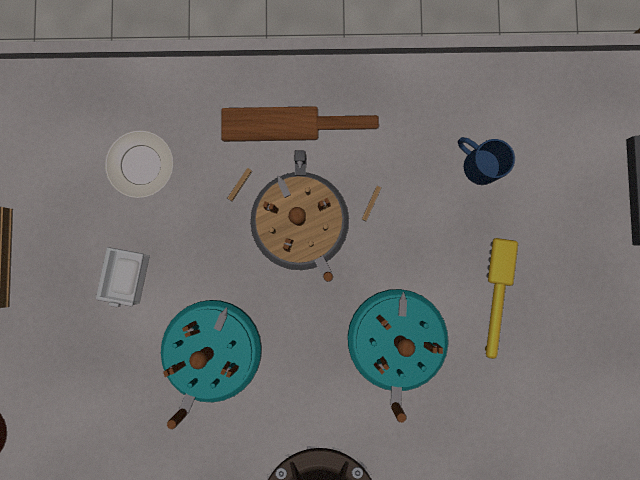

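The top view shows the grey carousel centred near (300,220), the marker at (300,160), the pointer at (283,187), past the mark anticlockwise, and the knob at (328,276). Next I'll zoom in on both views.

Run:
```python
import cv2,numpy as np
p=np.load("top0.npz")["p"]; c=p[140:290,230:370]; cv2.imwrite("pics/topz.png",cv2.resize(c,None,fx=4,fy=4,interpolation=cv2.INTER_CUBIC))
p=np.load("side0.npz")["p"]; c=p[190:300,265:415]; cv2.imwrite("pics/sidez.png",cv2.resize(c,None,fx=5,fy=5,interpolation=cv2.INTER_CUBIC))
```

```text
(no output)
```

View pics/topz.png

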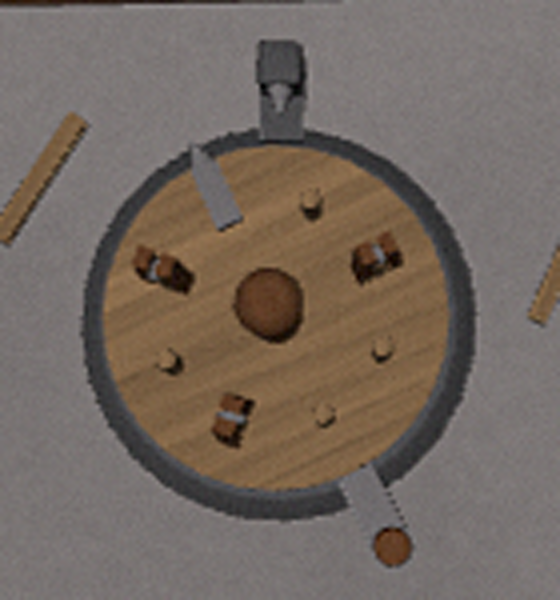

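View pics/sidez.png

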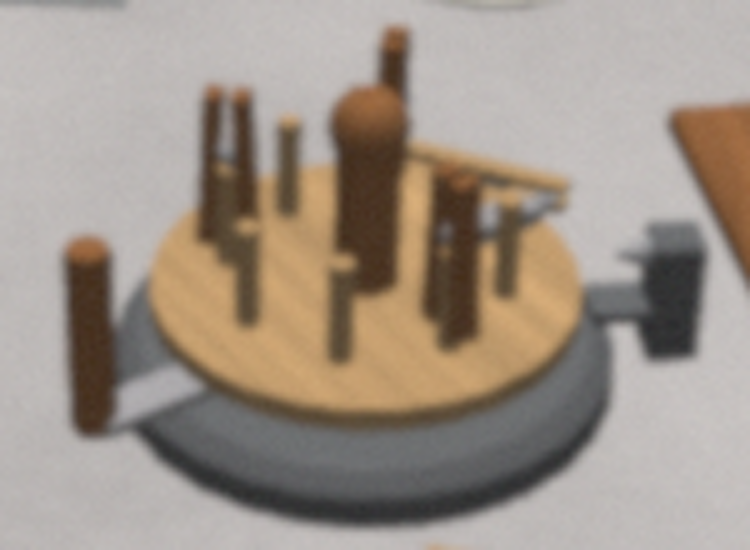

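```bash
cat > h.py <<'E'
import numpy as np,cv2
from cell import bot
def ray(info,u,v,view=None):
    V=np.array(info["view"]) if view is None else view
    R,t=V[:3,:3],V[:3,3]
    d=R.T@np.array([(u-info["cx"])/info["fx"],(v-info["cy"])/info["fy"],1.]); return -R.T@t,d
def plane(info,u,v,z,view=None):
    c,d=ray(info,u,v,view); return c+d*(z-c[2])/d[2]
def tri(r):
    A=np.zeros((3,3));b=np.zeros(3)
    for c,d in r:
        d=d/np.linalg.norm(d);P=np.eye(3)-np.outer(d,d);A+=P;b+=P@c
    x=np.linalg.solve(A,b); return x,[np.linalg.norm(np.cross(x-c,d/np.linalg.norm(d))) for c,d in r]
def proj(info,X,view=None):
    V=np.array(info["view"]) if view is None else view
    q=V[:3,:3]@X+V[:3,3]; return info["fx"]*q[0]/q[2]+info["cx"],info["fy"]*q[1]/q[2]+info["cy"]
def deck(p,info,box,z=.044,view=None):
    hsv=cv2.cvtColor(p,cv2.COLOR_BGR2HSV)
    m=((hsv[...,0]>8)&(hsv[...,0]<28)&(hsv[...,1]>70)&(hsv[...,2]>90)).astype(np.uint8)
    k=np.zeros_like(m);x0,y0,x1,y1=box;k[y0:y1,x0:x1]=1;m*=k
    cs,_=cv2.findContours(m,cv2.RETR_EXTERNAL,cv2.CHAIN_APPROX_NONE);c=max(cs,key=cv2.contourArea)
    h=cv2.convexHull(c)[:,0].astype(float)
    # resample hull
    P=np.array([plane(info,u,v,z,view)[:2] for u,v in h])
    f=lambda P:np.linalg.lstsq(np.c_[2*P,np.ones(len(P))],(P**2).sum(1),rcond=None)[0]
    s=f(P);r=np.sqrt(s[2]+s[:2]@s[:2]);return s[:2],r,np.std(np.linalg.norm(P-s[:2],axis=1)-r)
E
python3 - <<'E'
from h import *
T=bot.camera_info("top");S=bot.camera_info("side")
p=np.load("top0.npz")["p"]
print(deck(p,T,(240,165,360,275)))
c,r,_=deck(p,T,(240,165,360,275))
g=lambda x,y:(230+(x+.5)/4-.5,140+(y+.5)/4-.5)
s=lambda x,y:(265+(x+.5)/5-.5,190+(y+.5)/5-.5)
for n,a,z in(("knob",(393,547),.107),("mark",(280,110),.048),("ptr",(195,147),.048)):
    X=plane(T,*g(*a),z);d=X[:2]-c;print(n,X,np.hypot(*d),np.degrees(np.arctan2(d[1],d[0])))
print("knob tri",tri([ray(T,*g(393,547)),ray(S,*s(87,243))]))
print("mark tri",tri([ray(T,*g(280,110)),ray(S,*s(620,252))]))
E
```

```text
(array([0.56866807, 0.03471698]), np.float64(0.0845372853296981), np.float64(0.00020568686483758738))
knob [ 0.45645884 -0.02099363  0.107     ] 0.12527802360586626 -153.59612237239654
mark [0.67031651 0.0312907  0.048     ] 0.1017061721996011 -1.9305462684953476
ptr [0.65242743 0.07326204 0.048     ] 0.09220278531270673 24.711326024550186
knob tri (array([ 0.45557346, -0.02092292,  0.1076221 ]), [np.float64(0.0008979204554673179), np.float64(0.0008979204554673761)])
mark tri (array([0.66910373, 0.03144517, 0.0484893 ]), [np.float64(0.0011105399655512102), np.float64(0.0011105399655513756)])
```

```bash
python3 -m handwheel '[[[0.016,-0.05,0,0,0,0.065],[0.032,-0.1,0,0,0,0.13],[0.048,-0.15,0,0,0,0.195],[0.064,-0.2,0,0,0,0.26],[0.08,-0.25,0,0,0,0.325],[0.096,-0.3,0,0,0,0.39],[0.112,-0.35,0,0,0,0.455],[0.128,-0.4,0,0,0,0.52]]]' -0.3 60
```

```text
clock: 1.1
tool_pos: [0.377, 0.2256, 0.2265]
eef_rot: [-3.142, 0.0, 0.145]
force: [0.5, 0.1, -0.3]
opening: 0.0309
```

```bash
python3 -m handwheel '[[[0.016,-0.05,0,0,0,0.065],[0.032,-0.1,0,0,0,0.13],[0.048,-0.15,0,0,0,0.195],[0.064,-0.2,0,0,0,0.26],[0.075,-0.235,0,0,0,0.31],[0.0787,-0.2475,0,0,0,0.318],[0.0787,-0.2475,-0.03,0,0,0.318],[0.0787,-0.2475,-0.06,0,0,0.318]]]' -0.3 60
python3 - <<'E'
from h import *
o=bot.get_obs();print(o["tool_pos"],o["eef_rot"])
for n in("wrist","top"):
    p,d=bot.grab_frame(n);cv2.imwrite(f"pics/{n}1.png",p)
E
```

```text
clock: 2.1
tool_pos: [0.4556, -0.0205, 0.1658]
eef_rot: [-3.141, -0.001, 0.459]
force: [-0.9, 0.1, -0.2]
opening: 0.0307
[ 0.45564253 -0.02049588  0.16582589] [-3.14144250e+00 -6.69584456e-04  4.59113564e-01]
```

View pics/wrist1.png

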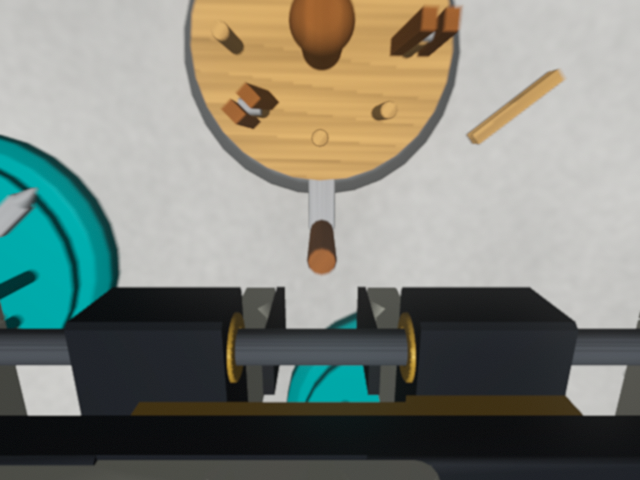

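View pics/top1.png

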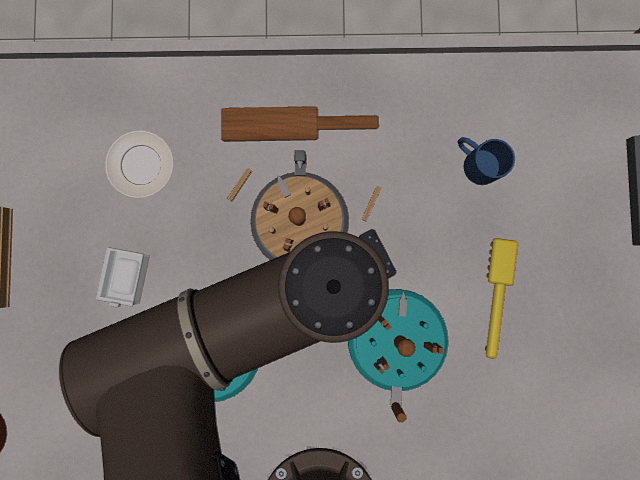

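The wrist view shows the knob top at (322,261), centred between the pads. The top view still shows the pointer and marker clear of the arm. I'll check the knob's position from this view.

```bash
cat >> h.py <<'E'
from scipy.spatial.transform import Rotation as Ro
def wview(o,W):
    M=np.eye(4);M[:3,:3]=Ro.from_euler("xyz",o["eef_rot"]).as_matrix();M[:3,3]=o["tool_pos"]
    return np.linalg.inv(M@np.array(W["tool_from_camera"]))
E
python3 - <<'E'
from h import *
W=bot.camera_info("wrist");o=bot.get_obs()
v=wview(o,W);print(plane(W,322,261,.107,v))
print(deck(cv2.imread("pics/top1.png"),bot.camera_info("top"),(240,165,360,235)))
E
```

```text
[ 0.45471271 -0.01930283  0.107     ]
(array([0.57288774, 0.03540419]), np.float64(0.08174614690160162), np.float64(0.007107158013402511))
```

```bash
python3 -m handwheel '[[[0,0,-0.02,0,0,0],[0,0,-0.04,0,0,0],[0,0,-0.06,0,0,0],[0,0,-0.075,0,0,0],[0,0,-0.085,0,0,0],[0,0,-0.09,0,0,0],[0,0,-0.09,0,0,0],[0,0,-0.09,0,0,0]]]'
python3 - <<'E'
from h import *
o=bot.get_obs();print(o["tool_pos"],o["eef_rot"],o["force"],o["moment"])
p,d=bot.grab_frame("wrist");cv2.imwrite("pics/wrist2.png",p)
E
```

```text
clock: 3.2
tool_pos: [0.4561, -0.02, 0.0771]
eef_rot: [3.141, -0.001, 0.46]
force: [-0.2, 1.1, 1.4]
opening: 0.0307
[ 0.45611622 -0.02000292  0.07709574] [ 3.14138168e+00 -9.00026803e-04  4.60368193e-01] [-0.16316149  1.10238056  1.42889618] [-0.08124279 -0.04742333 -0.02153459]
```

View pics/wrist2.png

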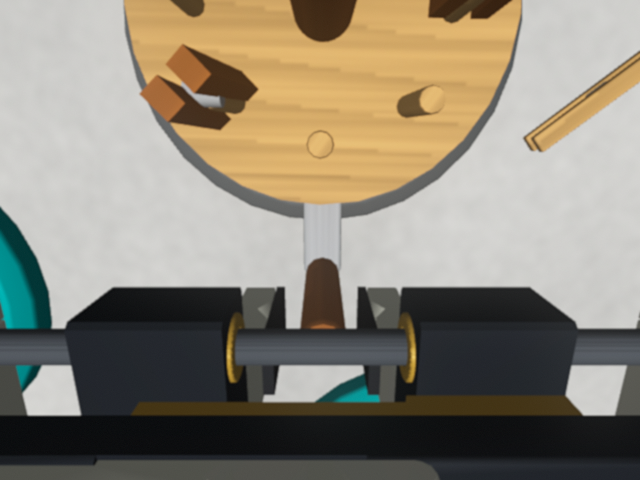

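```bash
cat > rows.py <<'E'
import numpy as np,sys
C=np.array([.568,.035]);r=.125
P=lambda t:C-r*np.array([np.cos(t),np.sin(t)])
x,y,yaw=map(float,sys.argv[1:4])   # commanded start
for a in sys.argv[4:]:
    t=np.radians(float(a));d=P(t)-[x,y];print(a,"[%.4f,%.4f,0,0,0,%.4f]"%(d[0],d[1],t-yaw),"abs %.4f %.4f %.4f"%(*P(t),t))
E
python3 rows.py .4557 -.0205 .46 23 20 17 14 11 8 5 2; python3 rows.py .4431 .0306 .0349 -1 -4 -7 -10 -14 -18 -21 -24
```

```text
23 [-0.0028,0.0067,0,0,0,-0.0586] abs 0.4529 -0.0138 0.4014
20 [-0.0052,0.0127,0,0,0,-0.1109] abs 0.4505 -0.0078 0.3491
17 [-0.0072,0.0190,0,0,0,-0.1633] abs 0.4485 -0.0015 0.2967
14 [-0.0090,0.0253,0,0,0,-0.2157] abs 0.4467 0.0048 0.2443
11 [-0.0104,0.0316,0,0,0,-0.2680] abs 0.4453 0.0111 0.1920
8 [-0.0115,0.0381,0,0,0,-0.3204] abs 0.4442 0.0176 0.1396
5 [-0.0122,0.0446,0,0,0,-0.3727] abs 0.4435 0.0241 0.0873
2 [-0.0126,0.0511,0,0,0,-0.4251] abs 0.4431 0.0306 0.0349
-1 [-0.0001,0.0066,0,0,0,-0.0524] abs 0.4430 0.0372 -0.0175
-4 [0.0002,0.0131,0,0,0,-0.1047] abs 0.4433 0.0437 -0.0698
-7 [0.0008,0.0196,0,0,0,-0.1571] abs 0.4439 0.0502 -0.1222
-10 [0.0018,0.0261,0,0,0,-0.2094] abs 0.4449 0.0567 -0.1745
-14 [0.0036,0.0346,0,0,0,-0.2792] abs 0.4467 0.0652 -0.2443
-18 [0.0060,0.0430,0,0,0,-0.3491] abs 0.4491 0.0736 -0.3142
-21 [0.0082,0.0492,0,0,0,-0.4014] abs 0.4513 0.0798 -0.3665
-24 [0.0107,0.0552,0,0,0,-0.4538] abs 0.4538 0.0858 -0.4189
```

```bash
python3 -m handwheel '[[[-0.0028,0.0067,0,0,0,-0.0586],[-0.0052,0.0127,0,0,0,-0.111],[-0.0072,0.019,0,0,0,-0.163],[-0.009,0.0253,0,0,0,-0.216],[-0.0104,0.0316,0,0,0,-0.268],[-0.0115,0.0381,0,0,0,-0.32],[-0.0122,0.0446,0,0,0,-0.373],[-0.0126,0.0511,0,0,0,-0.425]]]'
python3 - <<'E'
from h import *
o=bot.get_obs();print(o["tool_pos"],o["eef_rot"],o["force"],o["moment"])
p,d=bot.grab_frame("top");cv2.imwrite("pics/top3.png",cv2.resize(p[130:290,220:380],None,fx=3.6,fy=3.6,interpolation=cv2.INTER_CUBIC))
E
```

```text
clock: 4.25
tool_pos: [0.4435, 0.0309, 0.077]
eef_rot: [3.141, -0.001, 0.034]
force: [2.7, -3.3, -1.8]
opening: 0.0305
[0.44351598 0.03087793 0.07704588] [ 3.14126690e+00 -9.47780113e-04  3.38085275e-02] [ 2.695      -3.267569   -1.76987678] [-1.3663933  -0.94526602  0.05383856]
```

View pics/top3.png

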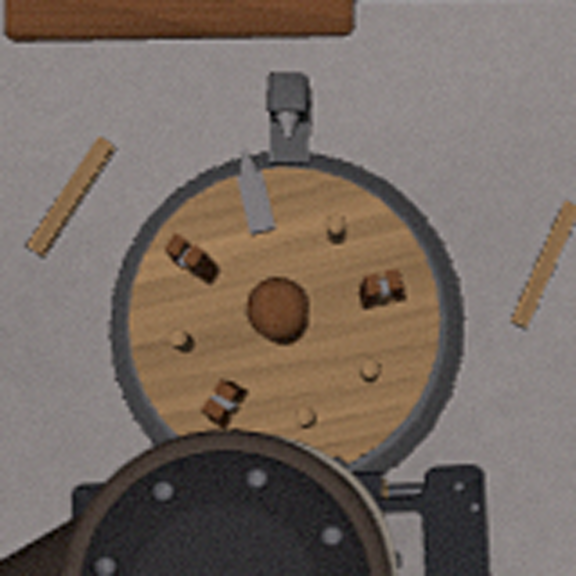

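The deck is following: the pointer at (248,160) in the zoom is now about 13° past the mark at (288,125). The drag reads about 3.3 N. I'll continue clockwise.

```bash
python3 -m handwheel '[[[-0.0001,0.0066,0,0,0,-0.052],[0.0002,0.0131,0,0,0,-0.105],[0.0008,0.0196,0,0,0,-0.157],[0.0018,0.0261,0,0,0,-0.209],[0.0036,0.0346,0,0,0,-0.279],[0.006,0.043,0,0,0,-0.349],[0.0082,0.0492,0,0,0,-0.401],[0.0107,0.0552,0,0,0,-0.454]]]'
python3 - <<'E'
from h import *
o=bot.get_obs();y=o["eef_rot"][2];print(o["tool_pos"],y,o["force"],"tang cw", o["force"]@[-np.sin(y),np.cos(y),0])
p,d=bot.grab_frame("top");cv2.imwrite("pics/top4.png",cv2.resize(p[130:290,220:380],None,fx=3.6,fy=3.6,interpolation=cv2.INTER_CUBIC))
E
python3 rows.py .4538 .0858 -.4191 -25.5 -27 -28 -29.5 -31 -32.5 -34
```

```text
clock: 5.3
tool_pos: [0.4536, 0.0856, 0.0767]
eef_rot: [3.14, 0.0, -0.42]
force: [1.8, -4.7, -1.0]
opening: 0.0309
[0.45355257 0.08556064 0.07669092] -0.41951801595637317 [ 1.78906658 -4.72912712 -0.9903492 ] tang cw -3.5903194480946374
-25.5 [0.0014,0.0030,0,0,0,-0.0260] abs 0.4552 0.0888 -0.4451
-27 [0.0028,0.0059,0,0,0,-0.0521] abs 0.4566 0.0917 -0.4712
-28 [0.0038,0.0079,0,0,0,-0.0696] abs 0.4576 0.0937 -0.4887
-29.5 [0.0054,0.0108,0,0,0,-0.0958] abs 0.4592 0.0966 -0.5149
-31 [0.0071,0.0136,0,0,0,-0.1220] abs 0.4609 0.0994 -0.5411
-32.5 [0.0088,0.0164,0,0,0,-0.1481] abs 0.4626 0.1022 -0.5672
-34 [0.0106,0.0191,0,0,0,-0.1743] abs 0.4644 0.1049 -0.5934
```

View pics/top4.png

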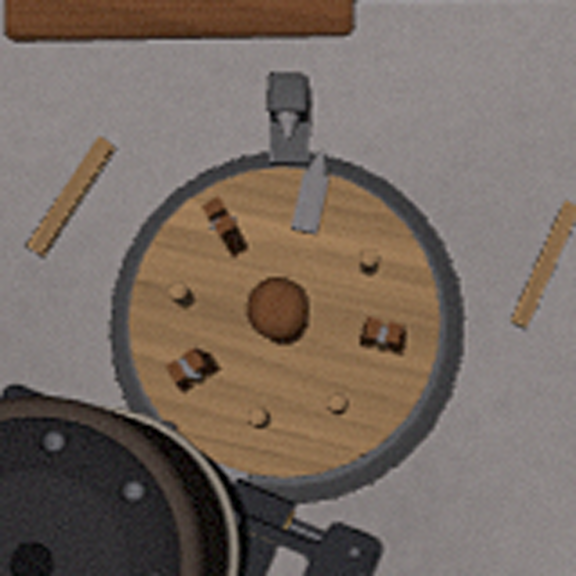

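The pointer, at (320,155) in the zoom, is about 12° before the mark. It has at least 8° more before it can meet the stop, so I'll go 6° further and then take small steps.

```bash
cat > f.py <<'E'
from h import *
o=bot.get_obs();y=o["eef_rot"][2];print(o["clock"],o["tool_pos"].round(4),round(y,4),o["force"].round(2),"tangCW %.2f rad %.2f"%(o["force"]@[-np.sin(y),np.cos(y),0],o["force"]@[np.cos(y),np.sin(y),0]))
E
python3 -m handwheel '[[[0.0007,0.0015,0,0,0,-0.013],[0.0014,0.003,0,0,0,-0.026],[0.0021,0.0045,0,0,0,-0.039],[0.0028,0.0059,0,0,0,-0.052],[0.0038,0.0079,0,0,0,-0.07],[0.0046,0.0094,0,0,0,-0.083],[0.0054,0.0108,0,0,0,-0.096],[0.0054,0.0108,0,0,0,-0.096]]]' >/dev/null; python3 f.py
python3 rows.py .4592 .0966 -.5151 -30.9 -32.3 -33.7 -35 -36.3
```

```text
6.35 [0.4593 0.0971 0.0765] -0.5149 [ 0.44 -3.75  0.25] tangCW -3.05 rad 2.23
-30.9 [0.0015,0.0026,0,0,0,-0.0242] abs 0.4607 0.0992 -0.5393
-32.3 [0.0031,0.0052,0,0,0,-0.0486] abs 0.4623 0.1018 -0.5637
-33.7 [0.0048,0.0078,0,0,0,-0.0731] abs 0.4640 0.1044 -0.5882
-35 [0.0064,0.0101,0,0,0,-0.0958] abs 0.4656 0.1067 -0.6109
-36.3 [0.0081,0.0124,0,0,0,-0.1185] abs 0.4673 0.1090 -0.6336
```

```bash
python3 -m handwheel '[[[0.0004,0.0006,0,0,0,-0.006],[0.0008,0.0013,0,0,0,-0.012],[0.0011,0.0019,0,0,0,-0.018],[0.0015,0.0026,0,0,0,-0.024],[0.0015,0.0026,0,0,0,-0.024],[0.0015,0.0026,0,0,0,-0.024],[0.0015,0.0026,0,0,0,-0.024],[0.0015,0.0026,0,0,0,-0.024]]]' >/dev/null; python3 f.py
```

```text
7.35 [0.4607 0.0996 0.0766] -0.5388 [ 0.88 -3.74 -0.31] tangCW -2.76 rad 2.67
```

```bash
python3 rows.py .4607 .0992 -.5391 -32.3 -33.7 -35.1 -36.5 -37.9 -39.3 -40.7 -42.1 -43.5 -44.9 -46.3| awk '{print $1,$4,$5,$6}'
```

```text
-32.3 0.4623 0.1018 -0.5637
-33.7 0.4640 0.1044 -0.5882
-35.1 0.4657 0.1069 -0.6126
-36.5 0.4675 0.1094 -0.6370
-37.9 0.4694 0.1118 -0.6615
-39.3 0.4713 0.1142 -0.6859
-40.7 0.4732 0.1165 -0.7103
-42.1 0.4753 0.1188 -0.7348
-43.5 0.4773 0.1210 -0.7592
-44.9 0.4795 0.1232 -0.7837
-46.3 0.4816 0.1254 -0.8081
```

```bash
python3 -m handwheel '[[[0.0004,0.0007,0,0,0,-0.006],[0.0008,0.0013,0,0,0,-0.012],[0.0012,0.002,0,0,0,-0.018],[0.0016,0.0026,0,0,0,-0.0245],[0.0016,0.0026,0,0,0,-0.0245],[0.0016,0.0026,0,0,0,-0.0245],[0.0016,0.0026,0,0,0,-0.0245],[0.0016,0.0026,0,0,0,-0.0245]]]' >/dev/null; python3 f.py
```

```text
8.35 [0.4623 0.1022 0.0766] -0.5633 [ 0.12 -3.99  0.74] tangCW -3.31 rad 2.24
```

```bash
python3 -m handwheel '[[[0.0004,0.0007,0,0,0,-0.006],[0.0008,0.0013,0,0,0,-0.012],[0.0012,0.002,0,0,0,-0.018],[0.0017,0.0026,0,0,0,-0.0245],[0.0017,0.0026,0,0,0,-0.0245],[0.0017,0.0026,0,0,0,-0.0245],[0.0017,0.0026,0,0,0,-0.0245],[0.0017,0.0026,0,0,0,-0.0245]]]' >/dev/null; python3 f.py
```

```text
9.35 [0.464  0.1048 0.0766] -0.5878 [ 0.17 -3.53  0.91] tangCW -2.84 rad 2.10
```

```bash
python3 -m handwheel '[[[0.0004,0.0007,0,0,0,-0.006],[0.0008,0.0013,0,0,0,-0.012],[0.0012,0.0019,0,0,0,-0.018],[0.0017,0.0025,0,0,0,-0.0245],[0.0017,0.0025,0,0,0,-0.0245],[0.0017,0.0025,0,0,0,-0.0245],[0.0017,0.0025,0,0,0,-0.0245],[0.0017,0.0025,0,0,0,-0.0245]]]' >/dev/null; python3 f.py
```

```text
10.35 [0.4657 0.1073 0.0766] -0.6123 [-0.46 -4.3  -0.08] tangCW -3.78 rad 2.09
```

```bash
python3 -m handwheel '[[[0.0004,0.0007,0,0,0,-0.006],[0.0009,0.0013,0,0,0,-0.012],[0.0013,0.0019,0,0,0,-0.018],[0.0018,0.0025,0,0,0,-0.0245],[0.0018,0.0025,0,0,0,-0.0245],[0.0018,0.0025,0,0,0,-0.0245],[0.0018,0.0025,0,0,0,-0.0245],[0.0018,0.0025,0,0,0,-0.0245]]]' >/dev/null; python3 f.py
```

```text
11.35 [0.4675 0.1098 0.0766] -0.6368 [-0.47 -3.35  0.77] tangCW -2.97 rad 1.62
```

```bash
python3 -m handwheel '[[[0.0004,0.0006,0,0,0,-0.006],[0.0009,0.0012,0,0,0,-0.012],[0.0014,0.0018,0,0,0,-0.018],[0.0019,0.0024,0,0,0,-0.0245],[0.0019,0.0024,0,0,0,-0.0245],[0.0019,0.0024,0,0,0,-0.0245],[0.0019,0.0024,0,0,0,-0.0245],[0.0019,0.0024,0,0,0,-0.0245]]]' >/dev/null; python3 f.py
```

```text
12.35 [0.4694 0.1122 0.0766] -0.6613 [-0.94 -2.43  1.21] tangCW -2.50 rad 0.75
```

```bash
python3 -m handwheel '[[[0.0004,0.0006,0,0,0,-0.006],[0.0009,0.0012,0,0,0,-0.012],[0.0014,0.0018,0,0,0,-0.018],[0.0019,0.0024,0,0,0,-0.0245],[0.0019,0.0024,0,0,0,-0.0245],[0.0019,0.0024,0,0,0,-0.0245],[0.0019,0.0024,0,0,0,-0.0245],[0.0019,0.0024,0,0,0,-0.0245]]]' >/dev/null; python3 f.py
```

```text
13.35 [0.4713 0.1146 0.0766] -0.6858 [-1.08 -2.83  0.38] tangCW -2.87 rad 0.96
```

```bash
python3 -m handwheel '[[[0.0005,0.0006,0,0,0,-0.006],[0.0009,0.0012,0,0,0,-0.012],[0.0014,0.0018,0,0,0,-0.018],[0.0019,0.0023,0,0,0,-0.0245],[0.0019,0.0023,0,0,0,-0.0245],[0.0019,0.0023,0,0,0,-0.0245],[0.0019,0.0023,0,0,0,-0.0245],[0.0019,0.0023,0,0,0,-0.0245]]]' >/dev/null; python3 f.py
```

```text
14.35 [0.4732 0.1169 0.0766] -0.7103 [ 0.09 -4.21 -0.46] tangCW -3.13 rad 2.81
```

```bash
python3 -m handwheel '[[[0.0005,0.0006,0,0,0,-0.006],[0.001,0.0012,0,0,0,-0.012],[0.0015,0.0018,0,0,0,-0.018],[0.0021,0.0023,0,0,0,-0.0245],[0.0021,0.0023,0,0,0,-0.0245],[0.0021,0.0023,0,0,0,-0.0245],[0.0021,0.0023,0,0,0,-0.0245],[0.0021,0.0023,0,0,0,-0.0245]]]' >/dev/null; python3 f.py
```

```text
15.35 [0.4753 0.1192 0.0766] -0.7347 [-1.31 -3.06  0.11] tangCW -3.14 rad 1.08
```

```bash
python3 -m handwheel '[[[0.0005,0.0006,0,0,0,-0.006],[0.001,0.0011,0,0,0,-0.012],[0.0015,0.0017,0,0,0,-0.018],[0.002,0.0022,0,0,0,-0.0245],[0.002,0.0022,0,0,0,-0.0245],[0.002,0.0022,0,0,0,-0.0245],[0.002,0.0022,0,0,0,-0.0245],[0.002,0.0022,0,0,0,-0.0245]]]' >/dev/null; python3 f.py
python3 - <<'E'
from h import *
p,d=bot.grab_frame("top");cv2.imwrite("pics/top5.png",cv2.resize(p[130:290,220:380],None,fx=3.6,fy=3.6,interpolation=cv2.INTER_CUBIC))
E
```

```text
16.35 [0.4773 0.1214 0.0766] -0.7592 [-0.82 -3.48  1.35] tangCW -3.09 rad 1.80
```

View pics/top5.png

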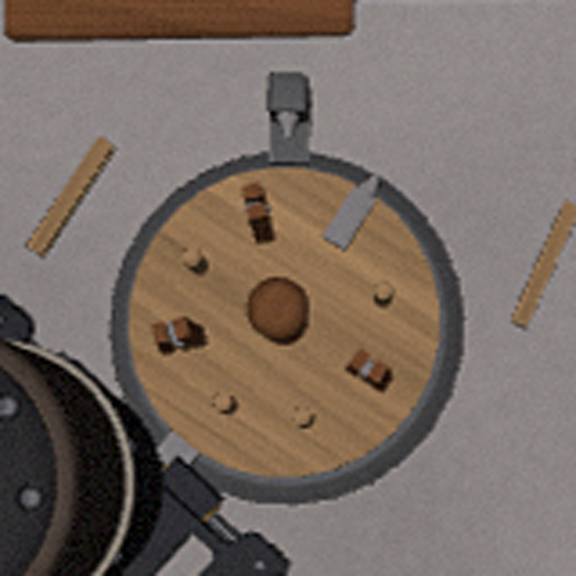

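The deck is still following, with the pointer at (375,180), about 31° before the mark and no stop yet.

```bash
python3 -m handwheel '[[[0.0005,0.0006,0,0,0,-0.006],[0.0011,0.0011,0,0,0,-0.012],[0.0016,0.0017,0,0,0,-0.018],[0.0022,0.0022,0,0,0,-0.0245],[0.0022,0.0022,0,0,0,-0.0245],[0.0022,0.0022,0,0,0,-0.0245],[0.0022,0.0022,0,0,0,-0.0245],[0.0022,0.0022,0,0,0,-0.0245]]]' >/dev/null; python3 f.py;  python3 rows.py .4795 .1232 -.7836 -46.3 -47.7 -49.1 -50.5 -51.9 -53.3 -54.7 -56.1 -57.5 -58.9 -60.3 -61.7 -63.1 -64.5| awk '{print $1,$4,$5,$6}'
```

```text
17.4 [0.4795 0.1236 0.0766] -0.7838 [ 0.11 -3.51  0.22] tangCW -2.41 rad 2.56
-46.3 0.4816 0.1254 -0.8081
-47.7 0.4839 0.1275 -0.8325
-49.1 0.4862 0.1295 -0.8570
-50.5 0.4885 0.1315 -0.8814
-51.9 0.4909 0.1334 -0.9058
-53.3 0.4933 0.1352 -0.9303
-54.7 0.4958 0.1370 -0.9547
-56.1 0.4983 0.1388 -0.9791
-57.5 0.5008 0.1404 -1.0036
-58.9 0.5034 0.1420 -1.0280
-60.3 0.5061 0.1436 -1.0524
-61.7 0.5087 0.1451 -1.0769
-63.1 0.5114 0.1465 -1.1013
-64.5 0.5142 0.1478 -1.1257
```

```bash
python3 -m handwheel '[[[0.0005,0.0006,0,0,0,-0.006],[0.0011,0.0011,0,0,0,-0.012],[0.0016,0.0017,0,0,0,-0.018],[0.0021,0.0022,0,0,0,-0.0245],[0.0021,0.0022,0,0,0,-0.0245],[0.0021,0.0022,0,0,0,-0.0245],[0.0021,0.0022,0,0,0,-0.0245],[0.0021,0.0022,0,0,0,-0.0245]]]' >/dev/null; python3 f.py
```

```text
18.4 [0.4816 0.1258 0.0766] -0.8082 [-0.49 -4.26 -0.61] tangCW -3.29 rad 2.75
```

```bash
python3 -m handwheel '[[[0.0006,0.0005,0,0,0,-0.006],[0.0012,0.001,0,0,0,-0.012],[0.0018,0.0016,0,0,0,-0.018],[0.0023,0.0021,0,0,0,-0.0245],[0.0023,0.0021,0,0,0,-0.0245],[0.0023,0.0021,0,0,0,-0.0245],[0.0023,0.0021,0,0,0,-0.0245],[0.0023,0.0021,0,0,0,-0.0245]]]' >/dev/null; python3 f.py
```

```text
19.4 [0.4839 0.1279 0.0766] -0.8328 [-1.32 -2.61  0.25] tangCW -2.73 rad 1.04
```

```bash
python3 -m handwheel '[[[0.0006,0.0005,0,0,0,-0.006],[0.0012,0.001,0,0,0,-0.012],[0.0018,0.0015,0,0,0,-0.018],[0.0023,0.002,0,0,0,-0.0245],[0.0023,0.002,0,0,0,-0.0245],[0.0023,0.002,0,0,0,-0.0245],[0.0023,0.002,0,0,0,-0.0245],[0.0023,0.002,0,0,0,-0.0245]]]' >/dev/null; python3 f.py
```

```text
20.4 [0.4862 0.1299 0.0766] -0.8573 [-1.61 -2.24  0.8 ] tangCW -2.69 rad 0.64
```

```bash
python3 -m handwheel '[[[0.0006,0.0005,0,0,0,-0.006],[0.0012,0.001,0,0,0,-0.012],[0.0018,0.0015,0,0,0,-0.018],[0.0023,0.002,0,0,0,-0.0245],[0.0023,0.002,0,0,0,-0.0245],[0.0023,0.002,0,0,0,-0.0245],[0.0023,0.002,0,0,0,-0.0245],[0.0023,0.002,0,0,0,-0.0245]]]' >/dev/null; python3 f.py
```

```text
21.4 [0.4886 0.1319 0.0766] -0.8818 [-0.12 -3.49  0.03] tangCW -2.31 rad 2.61
```

```bash
python3 -m handwheel '[[[0.0006,0.0005,0,0,0,-0.006],[0.0012,0.001,0,0,0,-0.012],[0.0018,0.0014,0,0,0,-0.018],[0.0024,0.0019,0,0,0,-0.0245],[0.0024,0.0019,0,0,0,-0.0245],[0.0024,0.0019,0,0,0,-0.0245],[0.0024,0.0019,0,0,0,-0.0245],[0.0024,0.0019,0,0,0,-0.0245]]]' >/dev/null; python3 f.py
```

```text
22.4 [0.4909 0.1338 0.0766] -0.9063 [-0.63 -3.88 -0.39] tangCW -2.89 rad 2.66
```

```bash
python3 -m handwheel '[[[0.0006,0.0005,0,0,0,-0.006],[0.0012,0.001,0,0,0,-0.012],[0.0018,0.0014,0,0,0,-0.018],[0.0024,0.0018,0,0,0,-0.0245],[0.0024,0.0018,0,0,0,-0.0245],[0.0024,0.0018,0,0,0,-0.0245],[0.0024,0.0018,0,0,0,-0.0245],[0.0024,0.0018,0,0,0,-0.0245]]]' >/dev/null; python3 f.py
```

```text
23.4 [0.4933 0.1356 0.0766] -0.9308 [ 0.17 -3.04  0.35] tangCW -1.68 rad 2.54
```

```bash
python3 -m handwheel '[[[0.0006,0.0005,0,0,0,-0.006],[0.0012,0.001,0,0,0,-0.012],[0.0018,0.0014,0,0,0,-0.018],[0.0025,0.0018,0,0,0,-0.0245],[0.0025,0.0018,0,0,0,-0.0245],[0.0025,0.0018,0,0,0,-0.0245],[0.0025,0.0018,0,0,0,-0.0245],[0.0025,0.0018,0,0,0,-0.0245]]]' >/dev/null; python3 f.py
```

```text
24.4 [0.4959 0.1374 0.0766] -0.9552 [-1.54 -2.99 -0.04] tangCW -2.99 rad 1.55
```

```bash
python3 -m handwheel '[[[0.0006,0.0005,0,0,0,-0.006],[0.0012,0.001,0,0,0,-0.012],[0.0018,0.0014,0,0,0,-0.018],[0.0025,0.0018,0,0,0,-0.0245],[0.0025,0.0018,0,0,0,-0.0245],[0.0025,0.0018,0,0,0,-0.0245],[0.0025,0.0018,0,0,0,-0.0245],[0.0025,0.0018,0,0,0,-0.0245]]]' >/dev/null; python3 f.py
```

```text
25.4 [0.4975 0.1386 0.0763] -0.9803 [-2.63 -5.67  1.19] tangCW -5.35 rad 3.24
```

Run:
```python
from h import *
for i in range(3):
    p,d=bot.grab_frame("top");o=bot.get_obs();y=o["eef_rot"][2];print(o["tool_pos"].round(4),o["eef_rot"],o["force"].round(2),"%.2f"%(o["force"]@[-np.sin(y),np.cos(y),0]),o["opening"])
cv2.imwrite("pics/top6.png",cv2.resize(p[130:290,220:380],None,fx=3.6,fy=3.6,interpolation=cv2.INTER_CUBIC))
```

```text
[0.4975 0.1386 0.0763] [ 3.13970791e+00  9.96119852e-05 -9.80373263e-01] [-3.69 -4.51  1.11] -5.58 0.030521361455428078
[0.4975 0.1386 0.0763] [ 3.13972014e+00  8.59161896e-05 -9.80332383e-01] [-3.08 -6.15  0.73] -5.99 0.03094277209086127
[0.4975 0.1386 0.0763] [ 3.13969571e+00  7.98070253e-05 -9.80332278e-01] [-3.63 -4.44  2.03] -5.49 0.030579278324842474
```

View pics/top6.png

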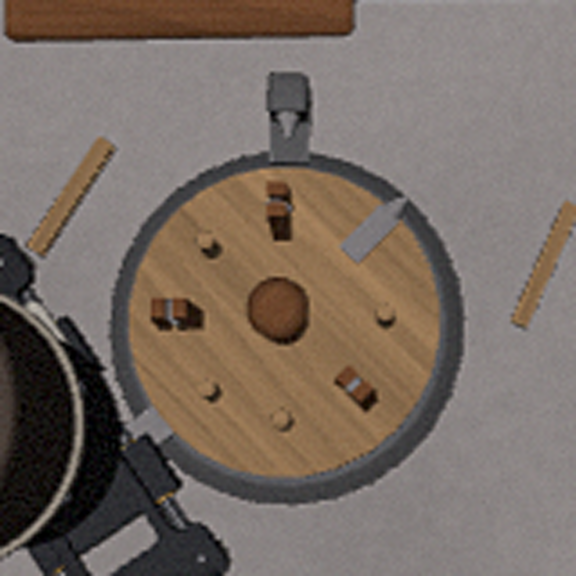

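The force rose from about 3 to 5.6 N and the tool now lags its command by about 1 mm, with the pointer at (403,200). The stop has been touched, so I'll press slightly more to confirm it.

```bash
python3 -m handwheel '[[[0.0004,0.0003,0,0,0,-0.004],[0.0008,0.0005,0,0,0,-0.008],[0.0012,0.0008,0,0,0,-0.012],[0.0016,0.0011,0,0,0,-0.016],[0.0016,0.0011,0,0,0,-0.016],[0.0016,0.0011,0,0,0,-0.016],[0.0016,0.0011,0,0,0,-0.016],[0.0016,0.0011,0,0,0,-0.016]]]'
python3 - <<'E'
from h import *
for i in range(3):
    p,d=bot.grab_frame("wrist");o=bot.get_obs();y=o["eef_rot"][2];print(o["clock"],o["tool_pos"].round(4),o["force"].round(2),"%.2f"%(o["force"]@[-np.sin(y),np.cos(y),0]),o["opening"])
E
```

```text
clock: 26.55
tool_pos: [0.4983, 0.1391, 0.076]
eef_rot: [3.138, 0.0, -0.997]
force: [-5.6, -5.6, 2.6]
opening: 0.0306
26.6 [0.4982 0.1391 0.076 ] [-4.73 -5.36  2.6 ] -6.88 0.030768865218135454
26.65 [0.4983 0.1391 0.076 ] [-4.95 -5.77  1.01] -7.29 0.030673183481588283
26.7 [0.4983 0.1391 0.076 ] [-5.15 -5.93  3.34] -7.55 0.030836786138678303
```

```bash
python3 -m handwheel '[[[0.0004,0.0003,0,0,0,-0.003],[0.0008,0.0005,0,0,0,-0.006],[0.0012,0.0008,0,0,0,-0.01],[0.0012,0.0008,0,0,0,-0.012],[0.0012,0.0008,0,0,0,-0.012],[0.0012,0.0008,0,0,0,-0.012],[0.0012,0.0008,0,0,0,-0.012],[0.0012,0.0008,0,0,0,-0.012]]]'
python3 - <<'E'
from h import *
for i in range(2):
    p,d=bot.grab_frame("top");o=bot.get_obs();y=o["eef_rot"][2];print(o["clock"],o["tool_pos"].round(4),o["force"].round(2),"%.2f"%(o["force"]@[-np.sin(y),np.cos(y),0]),o["opening"])
cv2.imwrite("pics/top7raw.png",p)
E
python3 rows.py .5011 .1407 -1.007 -55 -52 -49 -46 -43 -40 -37 -34; python3 rows.py .4644 .1049 -.5934 -31 -28 -25 -22 -19 -16 -13 -11
```

```text
clock: 27.7
tool_pos: [0.4989, 0.1395, 0.0758]
eef_rot: [3.137, 0.0, -1.009]
force: [-7.4, -7.9, 2.8]
opening: 0.0312
27.75 [0.4988 0.1395 0.0758] [-7.05 -6.91  3.21] -9.65 0.030863708685855487
27.8 [0.4988 0.1395 0.0758] [-6.31 -6.39  2.93] -8.74 0.03067782661446546
-55 [-0.0048,-0.0033,0,0,0,0.0471] abs 0.4963 0.1374 -0.9599
-52 [-0.0101,-0.0072,0,0,0,0.0994] abs 0.4910 0.1335 -0.9076
-49 [-0.0151,-0.0114,0,0,0,0.1518] abs 0.4860 0.1293 -0.8552
-46 [-0.0199,-0.0158,0,0,0,0.2041] abs 0.4812 0.1249 -0.8029
-43 [-0.0245,-0.0205,0,0,0,0.2565] abs 0.4766 0.1202 -0.7505
-40 [-0.0289,-0.0254,0,0,0,0.3089] abs 0.4722 0.1153 -0.6981
-37 [-0.0329,-0.0305,0,0,0,0.3612] abs 0.4682 0.1102 -0.6458
-34 [-0.0367,-0.0358,0,0,0,0.4136] abs 0.4644 0.1049 -0.5934
-31 [-0.0035,-0.0055,0,0,0,0.0523] abs 0.4609 0.0994 -0.5411
-28 [-0.0068,-0.0112,0,0,0,0.1047] abs 0.4576 0.0937 -0.4887
-25 [-0.0097,-0.0171,0,0,0,0.1571] abs 0.4547 0.0878 -0.4363
-22 [-0.0123,-0.0231,0,0,0,0.2094] abs 0.4521 0.0818 -0.3840
-19 [-0.0146,-0.0292,0,0,0,0.2618] abs 0.4498 0.0757 -0.3316
-16 [-0.0166,-0.0354,0,0,0,0.3141] abs 0.4478 0.0695 -0.2793
-13 [-0.0182,-0.0418,0,0,0,0.3665] abs 0.4462 0.0631 -0.2269
-11 [-0.0191,-0.0460,0,0,0,0.4014] abs 0.4453 0.0589 -0.1920
```

The arm reads about 9 N in total, with roughly 5–6 N of that on the stop, so it bears gently. Now I'll bring it round anticlockwise.

```bash
python3 -m handwheel '[[[-0.0048,-0.0033,0,0,0,0.047],[-0.0101,-0.0072,0,0,0,0.099],[-0.0151,-0.0114,0,0,0,0.152],[-0.0199,-0.0158,0,0,0,0.204],[-0.0245,-0.0205,0,0,0,0.257],[-0.0289,-0.0254,0,0,0,0.309],[-0.0329,-0.0305,0,0,0,0.361],[-0.0367,-0.0358,0,0,0,0.414]]]'; python3 f.py
```

```text
clock: 28.8
tool_pos: [0.4657, 0.1066, 0.0772]
eef_rot: [-3.138, -0.001, -0.592]
force: [-0.1, 0.6, -0.6]
opening: 0.0307
28.8 [0.4657 0.1066 0.0772] -0.5919 [-0.11  0.57 -0.65] tangCW 0.42 rad -0.41
```

```bash
python3 -m handwheel '[[[-0.0035,-0.0055,0,0,0,0.052],[-0.0068,-0.0112,0,0,0,0.105],[-0.0097,-0.0171,0,0,0,0.157],[-0.0123,-0.0231,0,0,0,0.209],[-0.0146,-0.0292,0,0,0,0.262],[-0.0166,-0.0354,0,0,0,0.314],[-0.0182,-0.0418,0,0,0,0.3665],[-0.0191,-0.046,0,0,0,0.4014]]]'; python3 f.py
python3 - <<'E'
from h import *
p,d=bot.grab_frame("top");cv2.imwrite("pics/top8raw.png",p);cv2.imwrite("pics/top8.png",cv2.resize(p[140:230,250:350],None,fx=6,fy=6,interpolation=cv2.INTER_CUBIC))
E
python3 rows.py .4453 .0589 -.1920 -9 -7 -5 -3 -1 0 1
```

```text
clock: 29.8
tool_pos: [0.4469, 0.0612, 0.0773]
eef_rot: [-3.138, -0.003, -0.191]
force: [-2.4, 5.1, 0.4]
opening: 0.0312
29.8 [0.4469 0.0612 0.0773] -0.1909 [-2.44  5.13  0.45] tangCW 4.58 rad -3.37
-9 [-0.0008,-0.0043,0,0,0,0.0349] abs 0.4445 0.0546 -0.1571
-7 [-0.0014,-0.0087,0,0,0,0.0698] abs 0.4439 0.0502 -0.1222
-5 [-0.0018,-0.0130,0,0,0,0.1047] abs 0.4435 0.0459 -0.0873
-3 [-0.0021,-0.0174,0,0,0,0.1396] abs 0.4432 0.0415 -0.0524
-1 [-0.0023,-0.0217,0,0,0,0.1745] abs 0.4430 0.0372 -0.0175
0 [-0.0023,-0.0239,0,0,0,0.1920] abs 0.4430 0.0350 0.0000
1 [-0.0023,-0.0261,0,0,0,0.2095] abs 0.4430 0.0328 0.0175
```

View pics/top8.png

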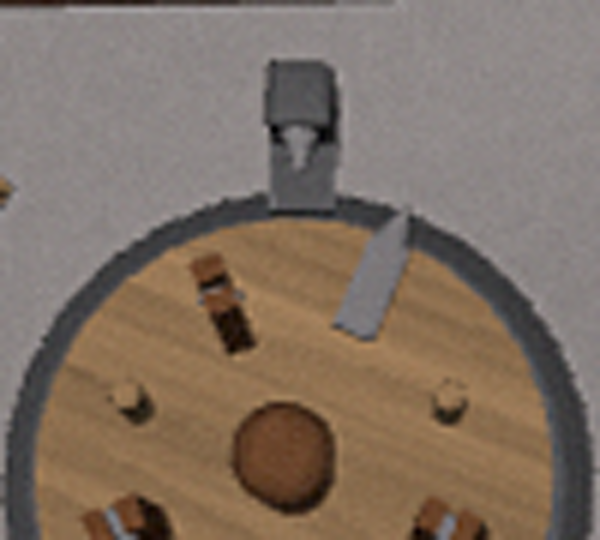

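```bash
cat > ang.py <<'E'
from h import *
import sys
T=bot.camera_info("top")
C=np.array([.5683,.035])
x0,y0,f=map(float,sys.argv[1:4])
for a in sys.argv[4:]:
    x,y=map(float,a.split(","));X=plane(T,x0+(x+.5)/f-.5,y0+(y+.5)/f-.5,.048)[:2]-C
    print(a,"r %.4f ang %.2f"%(np.hypot(*X),np.degrees(np.arctan2(X[1],X[0]))))
E
python3 ang.py 250 140 6 407,208 300,168
python3 -c "
from h import *
p=cv2.imread('pics/top0.png')
print(deck(cv2.imread('pics/top8raw.png'),bot.camera_info('top'),(255,165,346,250)))"
```

```text
407,208 r 0.0955 ang -23.83
300,168 r 0.1012 ang -2.05
(array([0.5692283 , 0.03457003]), np.float64(0.08413577622044151), np.float64(0.0013773123423356979))
```

The pointer at (407,208) in the zoom is 21.8° before the mark at (300,168). Advancing 12° is safe.

```bash
python3 -m handwheel '[[[-0.0008,-0.0043,0,0,0,0.035],[-0.0014,-0.0087,0,0,0,0.07],[-0.0018,-0.013,0,0,0,0.105],[-0.0021,-0.0174,0,0,0,0.14],[-0.0023,-0.0217,0,0,0,0.1745],[-0.0023,-0.0239,0,0,0,0.192],[-0.0023,-0.0261,0,0,0,0.2095],[-0.0023,-0.0261,0,0,0,0.2095]]]'; python3 f.py
python3 - <<'E'
from h import *
p,d=bot.grab_frame("top");cv2.imwrite("pics/top9raw.png",p);cv2.imwrite("pics/top9.png",cv2.resize(p[145:195,265:335],None,fx=10,fy=10,interpolation=cv2.INTER_CUBIC))
E
python3 rows.py .4430 .0328 .0175 2 3 4 5 6 7 8 9
```

```text
clock: 30.85
tool_pos: [0.4436, 0.0335, 0.0768]
eef_rot: [-3.141, -0.001, 0.017]
force: [-0.4, 3.9, 1.5]
opening: 0.0309
30.85 [0.4436 0.0335 0.0768] 0.017 [-0.4   3.9   1.46] tangCW 3.90 rad -0.33
2 [0.0001,-0.0022,0,0,0,0.0174] abs 0.4431 0.0306 0.0349
3 [0.0002,-0.0043,0,0,0,0.0349] abs 0.4432 0.0285 0.0524
4 [0.0003,-0.0065,0,0,0,0.0523] abs 0.4433 0.0263 0.0698
5 [0.0005,-0.0087,0,0,0,0.0698] abs 0.4435 0.0241 0.0873
6 [0.0007,-0.0109,0,0,0,0.0872] abs 0.4437 0.0219 0.1047
7 [0.0009,-0.0130,0,0,0,0.1047] abs 0.4439 0.0198 0.1222
8 [0.0012,-0.0152,0,0,0,0.1221] abs 0.4442 0.0176 0.1396
9 [0.0015,-0.0174,0,0,0,0.1396] abs 0.4445 0.0154 0.1571
```

View pics/top9.png

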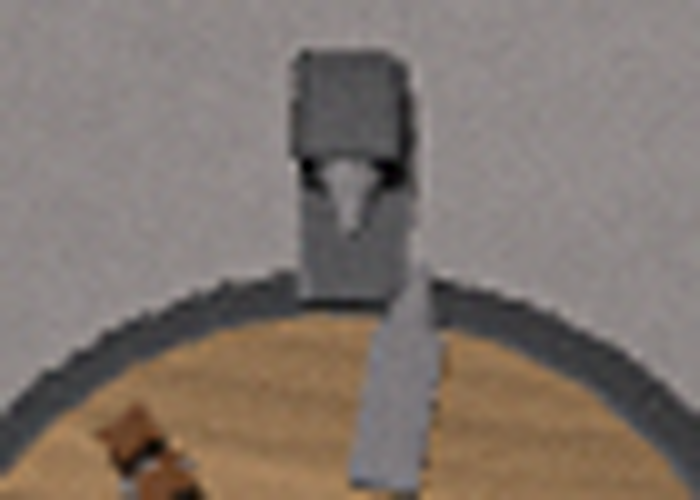

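```bash
python3 ang.py 265 145 10 420,262 350,235 386,487
```

```text
420,262 r 0.0962 ang -10.35
350,235 r 0.1002 ang -2.03
386,487 r 0.0511 ang -11.50
```

About 8.3° to go. I'll advance 6° and then look closely.

```bash
python3 -m handwheel '[[[0.0001,-0.0022,0,0,0,0.017],[0.0002,-0.0043,0,0,0,0.035],[0.0003,-0.0065,0,0,0,0.052],[0.0005,-0.0087,0,0,0,0.07],[0.0007,-0.0109,0,0,0,0.087],[0.0009,-0.013,0,0,0,0.105],[0.0009,-0.013,0,0,0,0.105],[0.0009,-0.013,0,0,0,0.105]]]'; python3 f.py
python3 - <<'E'
from h import *
ps=[bot.grab_frame("top")[0].astype(float) for _ in range(4)]
p=np.mean(ps,0).clip(0,255).astype(np.uint8)
cv2.imwrite("pics/top10raw.png",p);cv2.imwrite("pics/top10.png",cv2.resize(p[148:192,275:325],None,fx=13,fy=13,interpolation=cv2.INTER_CUBIC))
E
```

```text
clock: 31.9
tool_pos: [0.444, 0.0201, 0.0766]
eef_rot: [3.141, -0.0, 0.122]
force: [1.2, 2.6, -0.4]
opening: 0.0303
31.9 [0.444  0.0201 0.0766] 0.1219 [ 1.25  2.57 -0.4 ] tangCW 2.39 rad 1.55
```

View pics/top10.png

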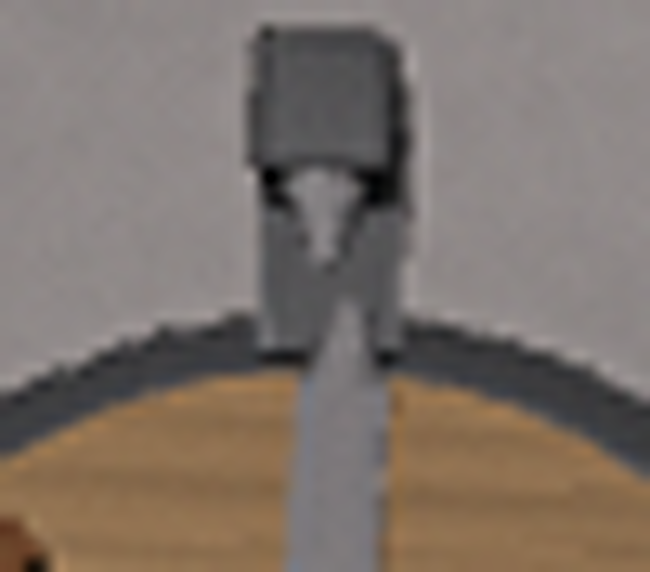

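```bash
python3 ang.py 275 148 13 347,300 325,262 347,350 342,450 323,190
```

```text
347,300 r 0.0953 ang -4.10
325,262 r 0.1009 ang -2.00
347,350 r 0.0876 ang -4.41
342,450 r 0.0723 ang -4.64
323,190 r 0.1120 ang -1.70
```

About 2.1° remains, with the pointer tip at (347,300) and the mark tip at (325,262). I'll advance 1.2°.

```bash
python3 -m handwheel '[[[0.0001,-0.0006,0,0,0,0.005],[0.0002,-0.0013,0,0,0,0.01],[0.0003,-0.002,0,0,0,0.016],[0.0003,-0.0026,0,0,0,0.021],[0.0003,-0.0026,0,0,0,0.021],[0.0003,-0.0026,0,0,0,0.021],[0.0003,-0.0026,0,0,0,0.021],[0.0003,-0.0026,0,0,0,0.021]]]'; python3 f.py
python3 - <<'E'
from h import *
ps=[bot.grab_frame("top")[0].astype(float) for _ in range(4)]
p=np.mean(ps,0).clip(0,255).astype(np.uint8)
cv2.imwrite("pics/top11raw.png",p);cv2.imwrite("pics/top11.png",cv2.resize(p[148:192,275:325],None,fx=13,fy=13,interpolation=cv2.INTER_CUBIC))
E
```

```text
clock: 33.1
tool_pos: [0.4442, 0.0176, 0.0765]
eef_rot: [3.142, 0.0, 0.143]
force: [0.9, 3.8, 0.2]
opening: 0.0306
33.1 [0.4442 0.0176 0.0765] 0.1431 [0.92 3.77 0.23] tangCW 3.60 rad 1.45
```

View pics/top11.png

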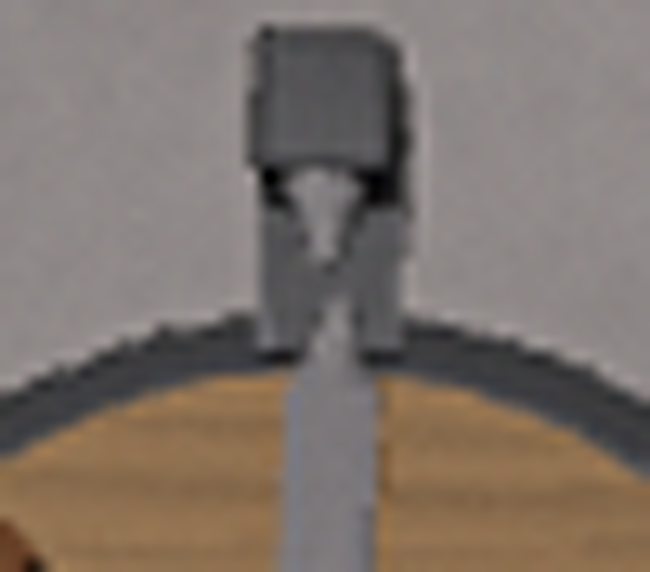

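About 1° remains. Before the last push I'll back off, lift and look from above with the wrist camera.

```bash
python3 -m handwheel '[[[-0.0005,0.003,0,0,0,0],[-0.0009,0.006,0,0,0,0],[-0.0009,0.006,0.01,0,0,0],[-0.0009,0.006,0.04,0,0,0],[-0.0009,0.006,0.08,0,0,0],[0.04,0.011,0.095,0,0,0],[0.09,0.015,0.095,0,0,0],[0.13,0.018,0.095,0,0,0]]]'; python3 -m handwheel '[[[0.01,0.002,0,0,0,0],[0.02,0.003,0,0,0,0],[0.02,0.003,0,0,0,0],[0.02,0.003,0,0,0,0],[0.02,0.003,0,0,0,0],[0.02,0.003,0,0,0,0],[0.02,0.003,0,0,0,0],[0.02,0.003,0,0,0,0]]]'
python3 - <<'E'
from h import *
import pickle
o=bot.get_obs();pickle.dump(o,open("o12.pkl","wb"));print(o["tool_pos"],o["eef_rot"])
p,d=bot.grab_frame("wrist");cv2.imwrite("pics/wrist12.png",p)
E
```

```text
clock: 34.3
tool_pos: [0.5759, 0.0356, 0.1727]
eef_rot: [-3.142, -0.001, 0.143]
force: [0.4, 0.9, -0.2]
opening: 0.0311
clock: 35.3
tool_pos: [0.5942, 0.0386, 0.1716]
eef_rot: [-3.142, -0.0, 0.143]
force: [-0.4, 0.4, -0.9]
opening: 0.0303
[0.59416177 0.03856352 0.17158062] [-3.14158689e+00 -1.00704886e-05  1.43100516e-01]
```

View pics/wrist12.png

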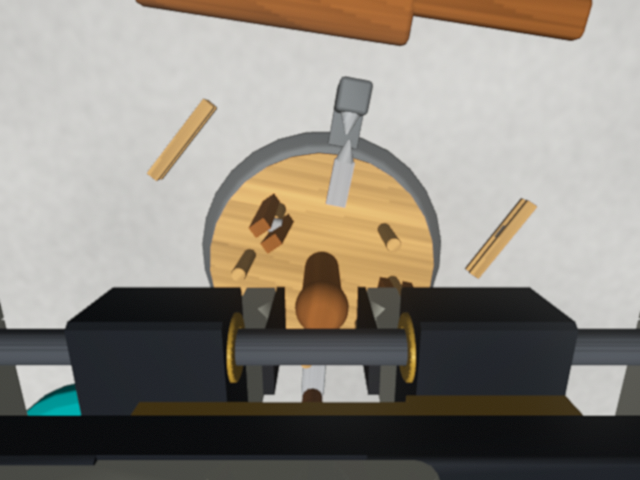

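```bash
python3 -c "
from h import *
p=cv2.imread('pics/wrist12.png');cv2.imwrite('pics/wrist12z.png',cv2.resize(p[70:215,300:390],None,fx=4,fy=4,interpolation=cv2.INTER_CUBIC)); cv2.imwrite('pics/wrist12y.png',cv2.resize(p[95:170,310:380],None,fx=8,fy=8,interpolation=cv2.INTER_CUBIC))"
```

```text
(no output)
```

View pics/wrist12y.png

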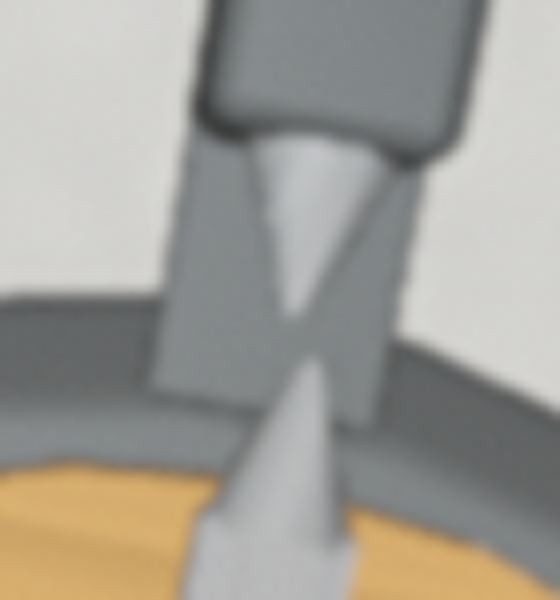

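Run:
```python
from h import *
import pickle
o=pickle.load(open("o12.pkl","rb"));W=bot.camera_info("wrist");v=wview(o,W)
g=lambda x,y:(310+(x+.5)/8-.5,95+(y+.5)/8-.5)
M=plane(W,*g(291,320),.048,v)[:2];Pt=plane(W,*g(316,355),.048,v)[:2];B=plane(W,*g(318,150),.048,v)[:2];Q=plane(W,*g(275,530),.048,v)[:2]
print(M,Pt,B,Q)
p=cv2.imread("pics/wrist12.png")
hsv=cv2.cvtColor(p,cv2.COLOR_BGR2HSV)
m=((hsv[...,0]>8)&(hsv[...,0]<28)&(hsv[...,1]>60)&(hsv[...,2]>150)).astype(np.uint8)
m[:140]=0;m[285:]=0;m[:,:205]=0;m[:,445:]=0
cs,_=cv2.findContours(m,cv2.RETR_EXTERNAL,cv2.CHAIN_APPROX_NONE);c=np.vstack([k for k in cs if cv2.contourArea(k)>30])
h=cv2.convexHull(c)[:,0].astype(float);h=h[h[:,1]<280]
P=np.array([plane(W,a,b,.044,v)[:2] for a,b in h])
f=lambda P:np.linalg.lstsq(np.c_[2*P,np.ones(len(P))],(P**2).sum(1),rcond=None)[0]
s=f(P);r=np.sqrt(s[2]+s[:2]@s[:2]);print("centre",s[:2],r,np.std(np.linalg.norm(P-s[:2],axis=1)-r),len(P))
for C in (s[:2],np.array([.5685,.0348])):
  for n,X in(("M",M),("P",Pt),("B",B),("Q",Q)):
    d=X-C;print(n,np.hypot(*d).round(4),np.degrees(np.arctan2(d[1],d[0])).round(2))
# gap tangential using marker-tip radial line:
```

```text
[0.66644823 0.03316209] [0.66388624 0.03056679] [0.68047801 0.03312527] [0.64877325 0.03170888]
centre [0.5671848  0.03590078] 0.0853056503121086 0.00018497204852054423 37
M 0.0993 -1.58
P 0.0968 -3.16
B 0.1133 -1.4
Q 0.0817 -2.94
M 0.098 -0.96
P 0.0955 -2.54
B 0.112 -0.86
Q 0.0803 -2.21
```

The wrist view shows the mark tip at (291,320) and the pointer tip at (316,355) in the zoom, a gap of about 1.5°. The measured radii of 99.3 and 96.8 mm fit well. I'll return and push about 1.25°.

```bash
python3 -m handwheel '[[[-0.05,-0.005,0,0,0,0],[-0.1,-0.01,0,0,0,0],[-0.151,-0.015,0,0,0,0],[-0.151,-0.015,-0.02,0,0,0],[-0.151,-0.015,-0.05,0,0,0],[-0.151,-0.015,-0.08,0,0,0],[-0.151,-0.015,-0.095,0,0,0],[-0.151,-0.015,-0.095,0,0,0]]]';python3 f.py
```

```text
clock: 36.35
tool_pos: [0.4425, 0.0232, 0.0757]
eef_rot: [3.141, 0.002, 0.143]
force: [0.3, 0.7, 0.6]
opening: 0.0304
36.35 [0.4425 0.0232 0.0757] 0.1431 [0.29 0.71 0.56] tangCW 0.66 rad 0.38
```

```bash
python3 -m handwheel '[[[0.0005,-0.003,0,0,0,0.005],[0.0009,-0.006,0,0,0,0.01],[0.001,-0.007,0,0,0,0.015],[0.0012,-0.008,0,0,0,0.02],[0.0013,-0.0087,0,0,0,0.022],[0.0013,-0.0087,0,0,0,0.022],[0.0013,-0.0087,0,0,0,0.022],[0.0013,-0.0087,0,0,0,0.022]]]';python3 f.py
python3 - <<'E'
from h import *
ps=[bot.grab_frame("top")[0].astype(float) for _ in range(4)]
p=np.mean(ps,0).clip(0,255).astype(np.uint8)
cv2.imwrite("pics/top13.png",cv2.resize(p[148:192,275:325],None,fx=13,fy=13,interpolation=cv2.INTER_CUBIC))
E
```

```text
clock: 37.35
tool_pos: [0.4445, 0.0149, 0.0766]
eef_rot: [3.142, -0.0, 0.165]
force: [-1.9, 3.5, 0.8]
opening: 0.0304
37.35 [0.4445 0.0149 0.0766] 0.1652 [-1.94  3.49  0.79] tangCW 3.76 rad -1.34
```

View pics/top13.png

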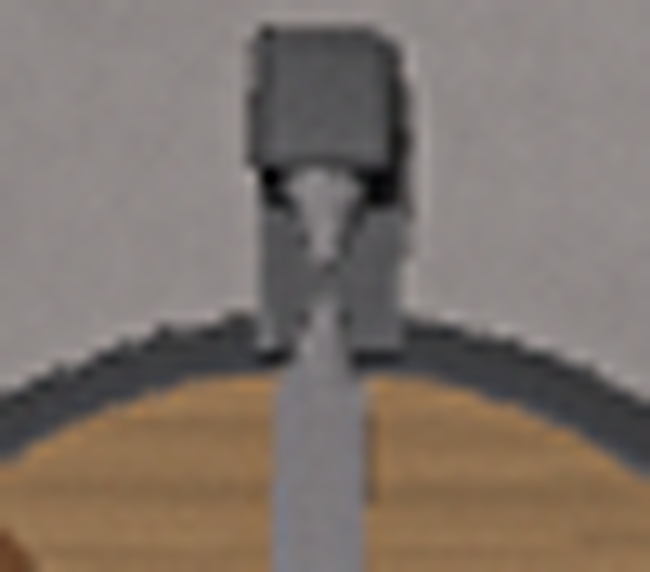

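The pointer now stands nearly at the mark in the top view, with tips at x≈323 and 325. I'll back off, lift and check with the wrist camera.

```bash
python3 -m handwheel '[[[-0.0005,0.003,0,0,0,0],[-0.001,0.006,0,0,0,0],[-0.001,0.006,0.01,0,0,0],[-0.001,0.006,0.04,0,0,0],[-0.001,0.006,0.08,0,0,0],[0.04,0.012,0.095,0,0,0],[0.09,0.018,0.095,0,0,0],[0.13,0.021,0.095,0,0,0]]]'; python3 -m handwheel '[[[0.01,0.002,0,0,0,0],[0.02,0.003,0,0,0,0],[0.02,0.003,0,0,0,0],[0.02,0.003,0,0,0,0],[0.02,0.003,0,0,0,0],[0.02,0.003,0,0,0,0],[0.02,0.003,0,0,0,0],[0.02,0.003,0,0,0,0]]]'
python3 - <<'E'
from h import *
import pickle
o=bot.get_obs();pickle.dump(o,open("o14.pkl","wb"));print(o["tool_pos"],o["eef_rot"])
p,d=bot.grab_frame("wrist");cv2.imwrite("pics/wrist14.png",p)
cv2.imwrite('pics/wrist14y.png',cv2.resize(p[95:170,310:380],None,fx=8,fy=8,interpolation=cv2.INTER_CUBIC))
p,d=bot.grab_frame("top");cv2.imwrite("pics/top14.png",p)
E
```

```text
clock: 38.55
tool_pos: [0.5764, 0.036, 0.1727]
eef_rot: [-3.142, -0.001, 0.165]
force: [-0.1, 0.4, -0.1]
opening: 0.0308
clock: 39.55
tool_pos: [0.5945, 0.0389, 0.1716]
eef_rot: [-3.142, -0.0, 0.165]
force: [-0.3, 0.2, 0.5]
opening: 0.0304
[0.59445067 0.03888521 0.17158904] [-3.14156765e+00 -4.41738656e-05  1.65138691e-01]
```

View pics/wrist14y.png

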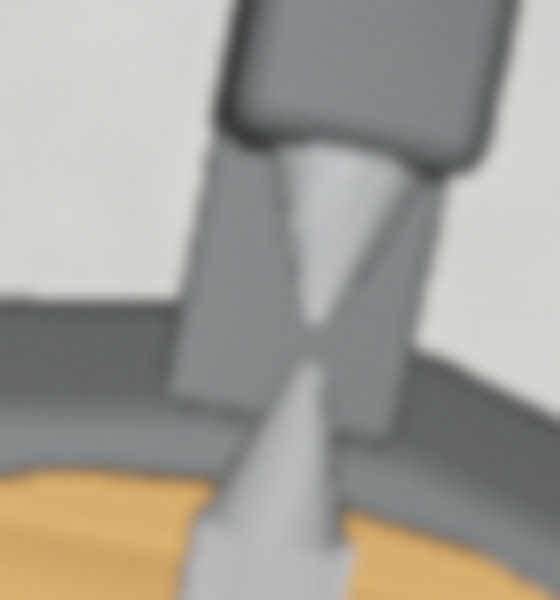

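View pics/wrist14.png

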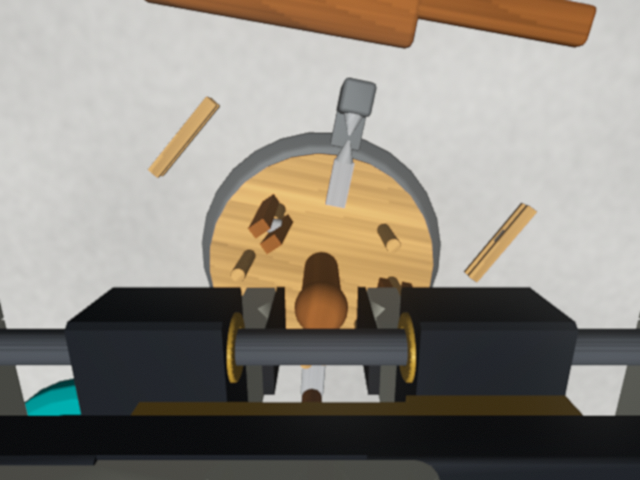

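Run:
```python
from h import *
import pickle
o=pickle.load(open("o14.pkl","rb"));W=bot.camera_info("wrist");v=wview(o,W)
g=lambda x,y:(310+(x+.5)/8-.5,95+(y+.5)/8-.5)
p=cv2.imread("pics/wrist14.png")
hsv=cv2.cvtColor(p,cv2.COLOR_BGR2HSV)
m=((hsv[...,0]>8)&(hsv[...,0]<28)&(hsv[...,1]>60)&(hsv[...,2]>150)).astype(np.uint8)
m[:140]=0;m[285:]=0;m[:,:205]=0;m[:,445:]=0
cs,_=cv2.findContours(m,cv2.RETR_EXTERNAL,cv2.CHAIN_APPROX_NONE);c=np.vstack([k for k in cs if cv2.contourArea(k)>30])
h=cv2.convexHull(c)[:,0].astype(float);h=h[h[:,1]<280]
P=np.array([plane(W,a,b,.044,v)[:2] for a,b in h])
s=np.linalg.lstsq(np.c_[2*P,np.ones(len(P))],(P**2).sum(1),rcond=None)[0][:2];print(s)
for n,q in dict(M=(315,330),P=(312,362),B=(343,152),Q=(271,535)).items():
    d=plane(W,*g(*q),.048,v)[:2]-s;print(n,np.hypot(*d).round(4),np.degrees(np.arctan2(d[1],d[0])).round(2))
```

```text
[0.56719008 0.03592629]
M 0.0993 -1.75
P 0.0966 -1.94
B 0.1139 -1.35
Q 0.0816 -1.7
```

The pointer is within about 0.2° of the mark, if anything just short. I'll move clear and check the knob's slack and the rest of the scene.

```bash
python3 -m handwheel '[[[0,0,0.05,0,0,0],[-0.01,0.04,0.08,0,0,0],[-0.02,0.09,0.08,0,0,0],[-0.03,0.14,0.08,0,0,0],[-0.04,0.19,0.08,0,0,0],[-0.05,0.24,0.08,0,0,0],[-0.06,0.28,0.08,0,0,0],[-0.06,0.28,0.08,0,0,0]]]'
python3 - <<'E'
from h import *
p,d=bot.grab_frame("top");cv2.imwrite("pics/top15.png",p)
cv2.imwrite("pics/top15z.png",cv2.resize(p[140:290,230:370],None,fx=4,fy=4,interpolation=cv2.INTER_CUBIC))
E
```

```text
clock: 40.65
tool_pos: [0.5337, 0.3215, 0.251]
eef_rot: [3.141, 0.0, 0.168]
force: [0.5, 0.3, 0.2]
opening: 0.0307
```

View pics/top15.png

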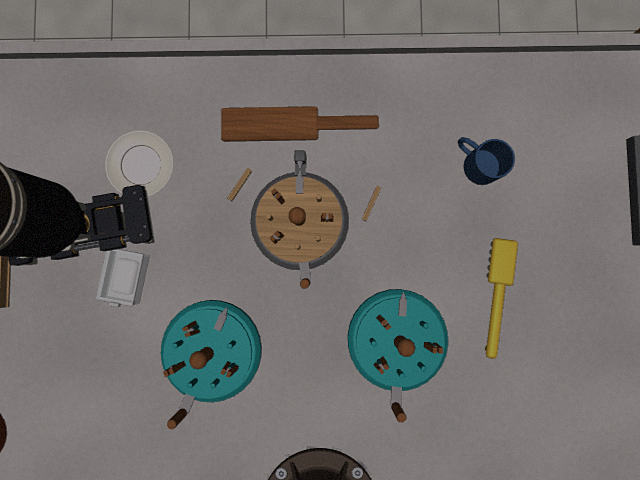

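View pics/top15z.png

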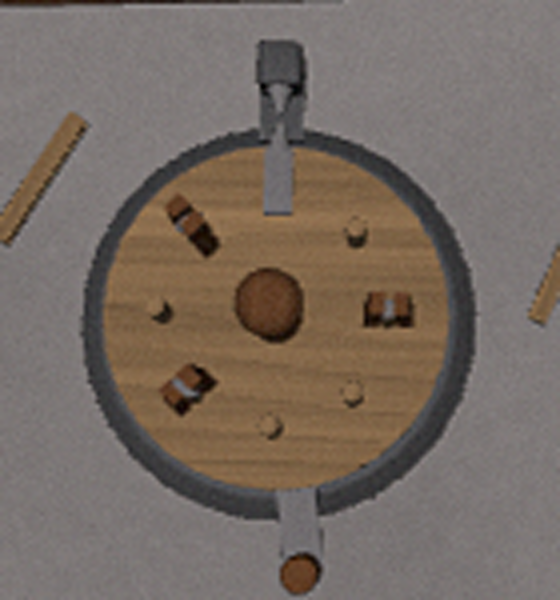

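Run:
```python
from h import *
T=bot.camera_info("top")
p=cv2.imread("pics/top15.png");c,r,_=deck(p,T,(240,165,360,268));print(c,r)
X=plane(T,230+300.5/4-.5,140+573.5/4-.5,.107)[:2]-c;print(np.hypot(*X),np.degrees(np.arctan2(-X[1],-X[0])))
for q in((280,110),(279,128),(279,205)):
    X=plane(T,230+(q[0]+.5)/4-.5,140+(q[1]+.5)/4-.5,.048)[:2]-c;print(q,np.hypot(*X).round(4),np.degrees(np.arctan2(X[1],X[0])).round(2))
```

```text
[0.56864055 0.03476711] 0.08454247209632207
0.12418996981381962 6.138493894637472
(280, 110) 0.1017 -1.96
(279, 128) 0.0928 -1.8
(279, 205) 0.0546 -2.71
```

The knob is 8.0° anticlockwise of opposite the pointer (nominal 7.45°), so the slack is taken up. The bystanders look unmoved and the robot is clear, so I'll hand in.

```bash
python3 -c "
from cell import bot
print(bot.finish_job(), bot.get_obs()['clock'])"
```

```text
the job is handed in; nothing more can be done
the job is handed in; nothing more can be done
```

The carousel was turned back onto its stop, then brought round to the mark, and the job was handed in at about 41 s of the 61 s allowed. I pushed the knob with half-open jaws around it.

- **Back stop:** It was met about 0.77 rad before the mark. Dragging the deck took about 3 N, and I stopped at about 9 N in all on the knob, well under the 20 N limit.
- **Pointer at the mark:** I brought it round in shrinking anticlockwise steps, with one wrist-camera check before the last push. The final wrist view put the pointer tip about 0.2° (0.3 mm) short of the mark. The top view put it at −1.8° against −2.0° for the mark, which is 0.2° the other way; both are within measuring error. No picture showed it clearly past the mark.
- **Crank slack:** After letting go, the knob stood 8.0° anticlockwise of opposite the pointer, against 7.45° nominal. The slack is taken up to within measuring error.
- **Bystanders:** They looked unmoved in the last top view, but I judged that by eye, not by measurement. The arm was clear of everything when I handed in.

One slip: I sent two of the early 3 mm search steps without checking the force between them. Both readings came back at the normal drag level.

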